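# Roll a flute section hole-up and clamp it to the click

### The job

In the V-block cradle, roll the silver flute section about its own axis, by pushing on its key rods, until its tone hole faces straight up. Then turn the blue wrench handle on the cradle's clamp clockwise (seen from above) until the clamp is tight and the handle's breakaway joint gives, and stop there, well before the handle is bent all the way. Leave the flute section lying in both V-blocks with its hole up, and leave the cradle and the other things on the bench where they are.

Things in the scene. Friction and masses are not known exactly. Their poses are not given: they have to be found in the camera images.
- cradle: Heavy loose cradle (4.5 kg). Origin: underside, midway between two white-lined 90-degree V-blocks, each 36 mm wide, at y = -68 and 68 mm, tops at z = 65; 100 mm gap between, down to a 15 mm grey base plate 120 x 230. z up, y along the grooves, x across. The tube's axis lies at x = 0, z = 62. A dark bracket (post at x = 56, y = 68; arm 26 mm wide, top z = 119) holds the clamp over the +y block.
- tube: Silver flute section, loose in both V-blocks: tube 30 mm across, 200 long, 0.3 kg; keeps whatever roll it is left at. Origin: on its axis, mid-length; y along the axis, z out through the tone hole (hole up = z vertical). Starts rolled about +y by 35 to 105 degrees: the hole leans to the cradle's +x side. Each of its two key rods: 6 mm thick, 72 long, parallel to the axis, on posts at y = -30 and 30.
- hole (a point): Centre of the tone hole's rim, mid-length, 18.5 mm from the tube's axis along its z: a raised ring 18 mm across with a dark bore.
- rod_near (a point): Middle of the rod on the tube's -x side (x = -33, z = 9 mm in the tube's frame: 34 mm from the axis, 75 degrees from the hole). At the start it is on top; it has to go over to the cradle's -x side and down. With the hole up both rods stand level, centres 9 mm above the axis (71 mm above the table).
- rod_far (a point): Middle of the rod on the tube's +x side (x = 33, z = 9 mm in the tube's frame); at the start it is low or underneath. If the tube is rolled too far, pressing this one down rolls it back. The V liners are slippery (friction about 0.2 on the tube), so a push on a rod rolls the tube in place.
- clamp_axis (a point): Point on the vertical turning axis of the clamp screw, at the height of the handle's centre line (cradle frame x = 0, y = 68, z = 131 mm).
- clamp_screw (a joint): Turn of the clamp screw, rad: 0 open, grows clockwise seen from above, 1.0 tight (stop). Starts at 0 to 0.35, turns with about 0.1 N m and stays where it is left. It lowers a black rubber pad (7 mm per rad) onto the tube over the +y V-block; the pad touches at about 0.95.
- clamp_handle (a joint): Bend of the handle's breakaway joint, rad: 0 straight. It gives at about 0.56 N m (7 N sideways at handle_grip), met only once the screw is tight, and then bends clockwise to a hard stop at 0.55. It stays where it is left. Its pivot lies 25 mm from the clamp axis.
- handle_grip (a point): Point on the centre line of the blue grip, 100 mm from the clamp axis while straight, 131 mm above the table. The level handle's grip is 18 mm thick, from 61 to 134 mm from the axis. With the screw at 0 it points 130 degrees anticlockwise from the cradle's +x axis (to -x and +y); tightening swings it over +y, away from the tube.
- screwdriver: Loose screwdriver, 160 mm long, lying on the table before the cradle. A bystander.
- oil: Loose amber oil bottle, 36 mm across, 90 mm high; origin under its centre. A bystander.
- block: Loose wooden block 45 x 150 x 22 mm; origin under its centre. A bystander.
- headjoint: Loose thin silver head joint, 19 mm tube, 190 mm long along its own y, lying on its lip plate beyond the cradle's -y end; origin under its centre. A bystander.
- grease: Loose orange jar with a white cap, 52 mm across, 45 mm high; origin under its centre. A bystander.
- mallet: Loose small mallet, 200 mm long. A bystander.
- brush: Loose brush, 150 mm long. A bystander.

How it is judged (in metres and radians):
On the way, in this order (a step that is already met when the one before it is completed fails the run):
1. the tube lies in the V-blocks with its tone hole up within 7 degrees, the clamp not yet tight (angle between tube's own z axis and vertical below 0.12 rad and value of joint clamp_screw below 0.85 rad and angular speed of tube below 0.3 rad/s), for 0.3 s.
2. the clamp is tight and the handle's breakaway joint has given (value of joint clamp_screw above 0.95 rad and value of joint clamp_handle above 0.08 rad), for 0.1 s.
At the end, for the whole second after the job is handed in: The flute section rests still in both V-blocks, not moved more than 15 mm from the middle along the groove, its tone hole up within 7 degrees (0.12 rad); the clamp screw is at its stop (above 0.95 rad) and the handle's breakaway joint has given by 0.08 to 0.45 rad (all of step 2 and angle between tube's own z axis and vertical below 0.12 rad and angle between the y axis of tube and the y axis of cradle, either way round below 0.06 rad and z of tube in the frame of cradle between 0.055 and 0.067 m and y of tube in the frame of cradle between -0.015 and 0.015 m and linear speed of tube below 0.02 m/s and value of joint clamp_handle below 0.45 rad); the robot touches nothing.
It fails at once if the flute section is lifted or knocked out of the V-blocks (z of tube in the frame of cradle above 0.08 m).
It fails at once if the handle is bent to 0.45 rad or more after giving (value of joint clamp_handle above 0.45 rad).
It fails at once if a bystander is moved more than 40 mm (distance of any of screwdriver, oil, block, headjoint, grease, mallet, brush from where it was at the start of the episode above 0.04 m).
It fails at once if the cradle is shoved more than 25 mm (distance of cradle from where it was at the start of the episode above 0.025 m).
It also fails if it takes over 48 s, if anything falls off the work surface, if the arm or the gripper's body presses on something with over 40 N, if the wrist force passes 120 N, or if a joint passes its speed limit or range.

### The arm

A 6-joint arm with a two-finger parallel gripper is mounted at the origin on the work surface. World frame = base frame: x ahead of the robot, y to its left, z up, the work surface at z = 0. Lengths are in m, angles in degrees, forces in N, time in s.
With the tool pointing down it reaches from about 0.15 to 0.775 m from the base axis. Payload 6.1 kg.
Tool frame: the origin (TCP) lies on the centre line of the jaws, within the pads' length; the fingertips stand 17 mm ahead of it and the grasp point (between the pads) lies 2 mm behind it; z points along the fingers, y is the direction in which the jaws open and shut (so a half turn about z gives the same grasp; the last joint's range is limited). The gripper opens to 85 mm and grips with 20 to 120 N. Pads are 22 mm wide; open, the fingers measure 114 mm over their backs; the gripper's body (76 mm by 85 mm) begins 54 mm behind the grasp point. The pads swing forward as they close: fully open they stand 13 mm farther back than shut.
Start: joints at [68.755, 7.208, -2.269, 80.523, 0, 90], TCP at [0.19, 0.489, 0.248] pointing down, gripper open.
Joint ranges: [-155.77, 155.77], [-54.66, 111.73], [-72.52, 77.12], [-102.08, 115.82], [-83.92, 84.16], [-180, 180]. Speed limits (degrees/s): [136.94, 136.94, 172.46, 180, 180, 180].

### API

Orientations are given as [roll, pitch, yaw] about the fixed x, y, z axes, in that order (R = Rz(yaw) Ry(pitch) Rx(roll)).
In Python, from plant import observe, read_camera, camera_params, finish_job gives the robot as it stands.
- The arm moves only by the tool carry_out, never from a script. Its argument "steps" is one flat list of numbers, 5 for each row, row after row: the finger opening in cm, from 0 to 8.54, then the shift along the tool's x, y, z in cm, then the turn about the tool's z in rad. A call has 1 to 12 rows; each row shifts and turns the commanded pose from where the row before left it, along the tool's axes as they then stand; what a row does not reach is not made up. A row lasts 1/12 s, in which the tool goes at most 41.7 mm and 7.16 degrees, less where a joint would pass 70% of its speed; a pose out of reach is approached as far as the arm can. A call is refused whole if a number of a shift passes 4.17 or a number of a turn 0.125, either way. A call with a gripper value outside its range is refused whole. The fingers move at their own pace and stop on an object; the grip force is fixed at half the most. Time passes only in rows, so rows that do not move let the fingers close. It gives the time, the measured TCP pose, the force and the opening at its end, in the units of the state.
- observe(): the state, without advancing time (a new reading comes with each control period).
- read_camera(name): name is "scene" or "top" or "wrist"; returns the picture (480x640x3 uint8, blue, green, red); there is no depth.
- camera_params(name): a dict with "intrinsics" (3x3 intrinsics, pixels), "cam_to_world" (4x4, takes a point from camera to world coordinates). Camera axes: x right, y down, z forward; pixel columns grow to the right and rows downward; lengths in m; the calibration is good to about 2 mm. A picture is of the moment at which its call begins: read the wrist's pose just before it. camera_params takes no time and is no camera call; for the wrist camera it gives the pose at the moment of the call.
- finish_job(): hands the job in, once; it reports no verdict.
The state is a dict: "clock": time; "joint_positions": joint angles; "dq": joint speeds; "joint_torque": joint torques, N m; "eef_pos": TCP position; "orientation": TCP orientation; "wrist_force": force on the tool from outside, world axes, zero at the start; "moment": the same for the moment, N m; "width": finger opening in m.
Only numpy, scipy, OpenCV 4.12 (cv2) and the standard library are available. Lean on these libraries where they do the work, as an engineer would, in place of code of your own. Each camera call takes 0.05 s, during which the arm holds its last target.

## Working session

There is one attempt and no reset: what is moved stays moved. The work goes in short steps, Python scripts to look and compute and a tool call to move; the robot and the scene stay as the last step left them, time stands still between calls to the robot, and variables do not carry over. Pictures are saved under pics/ and viewed, and the job is handed in when it is done.

Besides the shell and the picture viewer there is one more tool, called after "Request:" as name(argument=value, ...) on one line, values as JSON. carry_out: Moves the arm, as the interface text tells. Its arguments: {"type":"object","properties":{"steps":{"type":"array","items":{"type":"number"}}},"required":["steps"]}

```bash
ls; mkdir -p pics; python3 - <<'E'
from plant import *
import cv2,numpy as np
np.set_printoptions(precision=4,suppress=True)
print(observe())
for n in ("scene","top","wrist"):
    p=camera_params(n);print(n,p["intrinsics"],p["cam_to_world"])
    cv2.imwrite(f"pics/{n}0.png",read_camera(n))
E
```

```text
pics
{'clock': 0.0, 'joint_positions': array([68.7546,  7.2422, -2.3265, 80.5229,  0.0014, 90.0006]), 'dq': array([ 0.0854,  0.0082, -0.044 , -0.0296, -0.0063, -0.0697]), 'joint_torque': array([  0.0011, -43.5912,  35.2925,   0.0173,  -0.0001,  -0.    ]), 'eef_pos': array([0.1901, 0.489 , 0.2475]), 'orientation': array([-179.9085,   -0.0014,  158.754 ]), 'wrist_force': array([-0.4174,  0.1   ,  0.203 ]), 'moment': array([-0.0221,  0.0037, -0.0472]), 'width': 0.0851035025745233}
scene [[481.4346   0.     319.4308]
 [  0.     481.4346 236.3471]
 [  0.       0.       1.    ]] [[ 0.6427  0.5578 -0.5251  1.0736]
 [ 0.766  -0.4796  0.4281 -0.4742]
 [-0.0131 -0.6774 -0.7355  0.8828]
 [ 0.      0.      0.      1.    ]]
top [[525.5961   0.     306.8745]
 [  0.     525.5961 246.7424]
 [  0.       0.       1.    ]] [[-0.0033 -0.995   0.1002  0.3896]
 [-0.9999  0.0045  0.0125 -0.0073]
 [-0.0128 -0.1001 -0.9949  1.3029]
 [ 0.      0.      0.      1.    ]]
wrist [[339.3795   0.     315.3141]
 [  0.     339.3795 235.8709]
 [  0.       0.       1.    ]] [[ 0.3623  0.8928  0.2678  0.1209]
 [ 0.9321 -0.3463 -0.1064  0.5159]
 [-0.0023  0.2882 -0.9576  0.3732]
 [ 0.      0.      0.      1.    ]]
```

View pics/scene0.png

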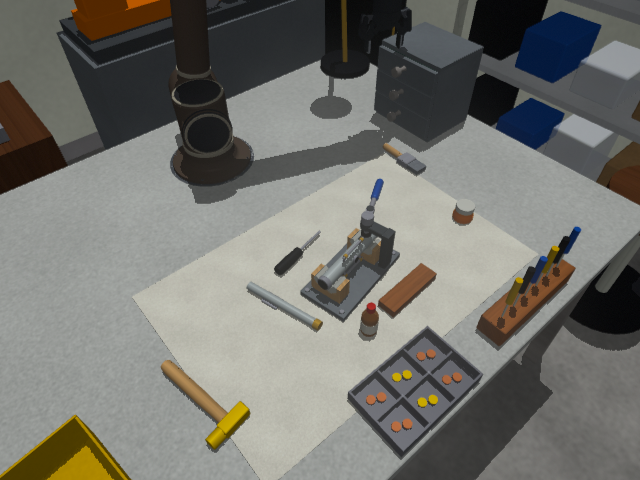

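View pics/top0.png

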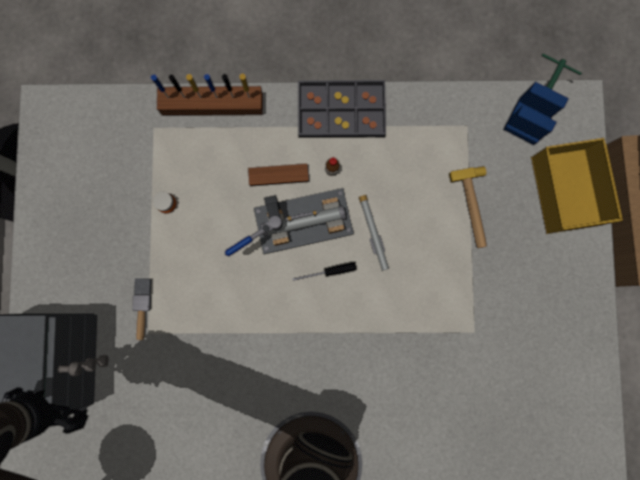

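View pics/wrist0.png

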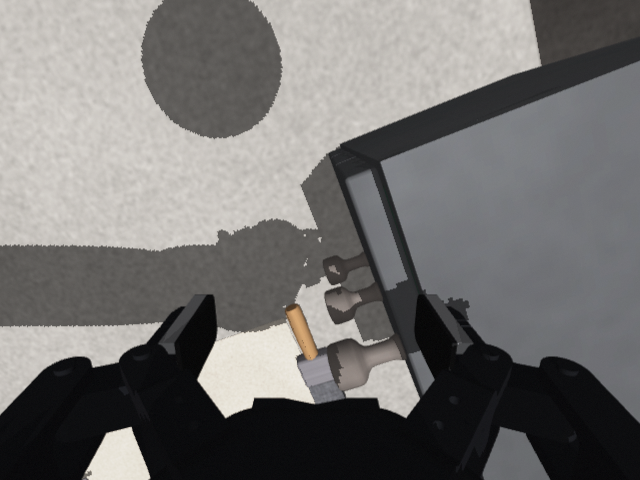

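```bash
python3 - <<'E'
import cv2
a=cv2.imread("pics/top0.png")[150:290,210:400];cv2.imwrite("pics/top0z.png",cv2.resize(a,None,fx=4,fy=4,interpolation=cv2.INTER_CUBIC))
a=cv2.imread("pics/scene0.png")[170:330,290:450];cv2.imwrite("pics/scene0z.png",cv2.resize(a,(600,600),interpolation=cv2.INTER_CUBIC))
E
```

```text
(no output)
```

View pics/top0z.png

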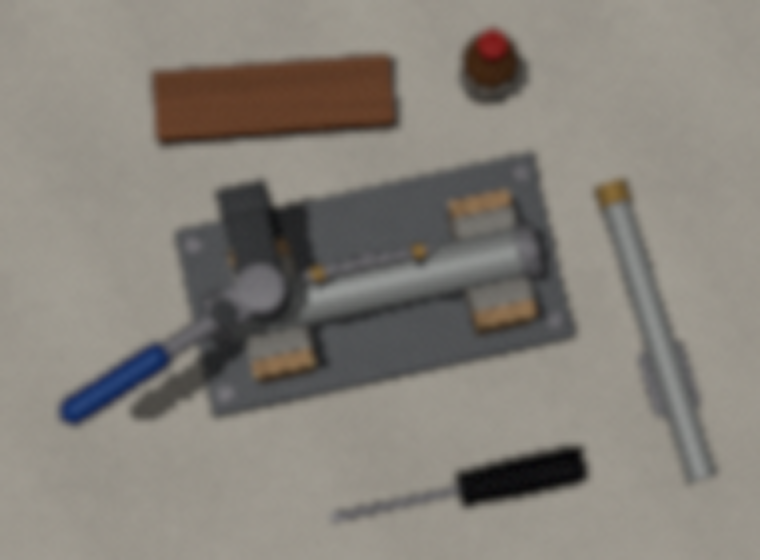

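View pics/scene0z.png

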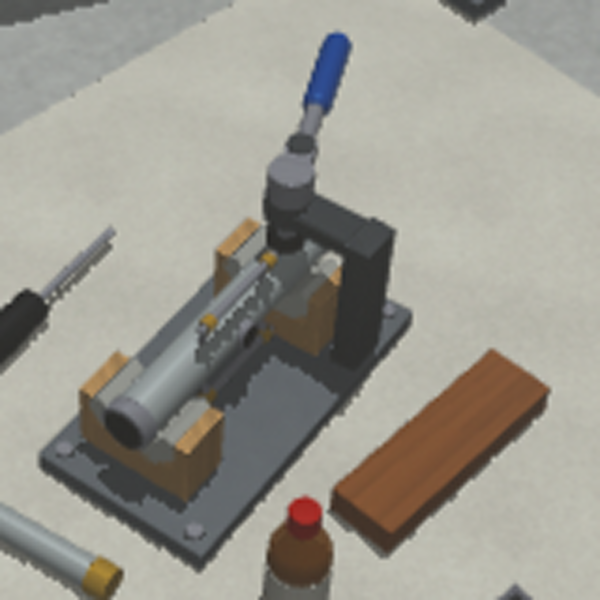

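```bash
cat > h.py <<'E'
import numpy as np,cv2
from plant import *
np.set_printoptions(precision=4,suppress=True)
def onplane(n,px,z,p=None):
    p=p or camera_params(n);T=p["cam_to_world"]
    out=[]
    for u in np.atleast_2d(px):
        d=T[:3,:3]@np.linalg.solve(p["intrinsics"],[u[0],u[1],1.]);o=T[:3,3]
        out.append(o+d*(z-o[2])/d[2])
    return np.array(out)
def proj(n,X,p=None):
    p=p or camera_params(n);T=p["cam_to_world"]
    c=(np.atleast_2d(X)-T[:3,3])@T[:3,:3];q=c@p["intrinsics"].T
    return q[:,:2]/q[:,2:]
E
python3 - <<'E'
from h import *
c=np.array([[178,232],[533,155],[575,335],[215,413]])/4-0.375+[210,150]
w=onplane("top",c,0.015);print(w);print(np.linalg.norm(np.roll(w,-1,0)-w,axis=1),w.mean(0))
for a,b in((0,1),(3,2)):
    d=w[a]-w[b];print(np.degrees(np.arctan2(-d[0],d[1])))
s=np.array([[40,462],[202,570],[411,315]])/3.75-0.37+[290,170]
w=onplane("scene",s,0.015);print(w,np.linalg.norm(np.diff(w,axis=0),axis=1),(w[0]+w[2])/2)
d=w[2]-w[1];print(np.degrees(np.arctan2(-d[0],d[1])))
# handle blue
for n in("top","scene"):
    a=cv2.imread(f"pics/{n}0.png").astype(int);m=((a[...,0]>a[...,2]+40)&(a[...,0]>a[...,1]+20)).astype(np.uint8)
    k,l,st,ce=cv2.connectedComponentsWithStats(m)
    for i in range(1,k):
        if st[i,4]>20:print(n,st[i],ce[i],onplane(n,ce[i],.131))
E
```

```text
[[ 0.6176  0.1396  0.015 ]
 [ 0.6649 -0.0813  0.015 ]
 [ 0.5519 -0.106   0.015 ]
 [ 0.5046  0.116   0.015 ]]
[0.2258 0.1156 0.227  0.1154] [0.5847 0.0171 0.015 ]
12.087525730660634
12.030047727963069
[[ 0.5566 -0.1104  0.015 ]
 [ 0.674  -0.0876  0.015 ]
 [ 0.6197  0.1383  0.015 ]] [0.1197 0.2324] [0.5881 0.0139 0.015 ]
13.530313255226758
top [151  75   6   6  27] [153.5185  77.4074] [[0.905  0.3627 0.131 ]]
top [204  75   6   6  27] [206.8148  77.1852] [[0.9044 0.2385 0.131 ]]
top [530  83  37  24 389] [548.3573  94.6581] [[ 0.8558 -0.5479  0.131 ]]
top [514 102  41  29 500] [534.442 116.298] [[ 0.8049 -0.5138  0.131 ]]
top [507 125  31  17 116] [521.8966 132.7414] [[ 0.7665 -0.4835  0.131 ]]
top [226 237  26  18 153] [238.2092 245.5033] [[0.5111 0.1615 0.131 ]]
scene [ 515   12   86   70 3886] [556.3863  45.516 ] [[0.391  1.1061 0.131 ]]
scene [ 496   98   68   51 2022] [530.1123 122.2779] [[0.5868 0.661  0.131 ]]
scene [371 179  12  20 142] [376.838  188.4296] [[0.5078 0.1625 0.131 ]]
scene [564 227  17  26 142] [572.6268 237.5915] [[0.886  0.3641 0.131 ]]
scene [533 256  15  26 113] [540.1858 266.5664] [[0.8862 0.2442 0.131 ]]
```

Request:
carry_out(steps=[0,0,0,0,0.1225,0,0,0,0,0.1225,0,0,0,0,0.1225,0,0,0,0,0.1225,0,0,0,0,0.1225,0,0,0,0,0.1225,0,0,0,0,0.1225,0,0,0,0,0.1225,0,-3.6,1.6,0,0,0,-3.6,1.6,0,0,0,-3.6,1.6,0,0,0,-3.6,1.6,0,0])

```text
clock: 1.15
eef_pos: [0.2845, 0.3614, 0.2479]
orientation: [-180.0, 0.0, 102.7]
wrist_force: [0.7, -0.2, 0.0]
width: 0.0003
```

Request:
carry_out(steps=[0,-3.6,1.6,0,0,0,-3.6,1.6,0,0,0,-3.6,1.6,0,0,0,-3.6,1.6,0,0,0,-3.6,1.6,0,0,0,-3.6,1.6,0,0,0,-3.6,1.6,0,0,0,-3.6,1.6,0,0,0,-3.6,1.6,0,0,0,-3.6,1.6,0,0,0,-3.6,1.6,0,0,0,-3.6,1.6,0,0])

```text
clock: 2.15
eef_pos: [0.5665, -0.0189, 0.248]
orientation: [-180.0, -0.0, 102.6]
wrist_force: [1.1, -0.1, 0.2]
width: 0.0001
```

```bash
python3 - <<'E'
from h import *
print(observe()["eef_pos"])
p=camera_params("wrist");a=read_camera("wrist");np.savez("w1.npz",K=p["intrinsics"],T=p["cam_to_world"])
cv2.imwrite("pics/wrist1.png",a);print(p["cam_to_world"],observe()["eef_pos"],observe()["joint_positions"])
E
```

```text
[ 0.5665 -0.0189  0.248 ]
[[ 0.976   0.209   0.0619  0.5497]
 [ 0.2179 -0.9343 -0.2822  0.053 ]
 [-0.0012  0.2889 -0.9574  0.3736]
 [ 0.      0.      0.      1.    ]] [ 0.57   -0.0237  0.2467] [-2.29   12.1567  3.4463 81.2389 -0.1948 75.3555]
```

View pics/wrist1.png

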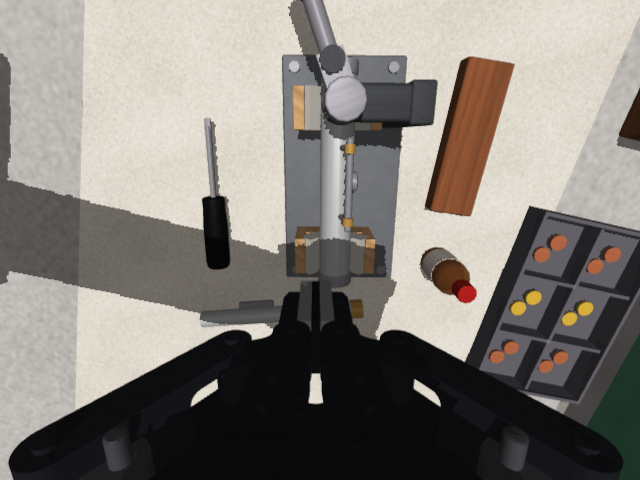

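```bash
cat >> h.py <<'E'
def cfit(w):  # corners order TL(-x,+y) TR(+x,+y) BR(+x,-y) BL(-x,-y)
    L=np.array([[-.06,.115],[.06,.115],[.06,-.115],[-.06,-.115]])
    a=(L[:,0]*w[:,1]-L[:,1]*w[:,0]).sum();b=(L*w[:,:2]).sum()
    return w.mean(0)[:2],np.degrees(np.arctan2(a,b))
def tocr(P,o,yaw):
    c,s=np.cos(np.radians(yaw)),np.sin(np.radians(yaw));P=np.atleast_2d(P)
    q=P[:,:2]-o;return np.c_[q[:,0]*c+q[:,1]*s,-q[:,0]*s+q[:,1]*c,P[:,2]]
E
python3 - <<'E'
from h import *
f=np.load("w1.npz");p=dict(intrinsics=f["K"],cam_to_world=f["T"])
w=onplane("w",[[283,56],[407,56],[392,277],[287,276]],.015,p)
print(w,np.linalg.norm(np.roll(w,-1,0)-w,axis=1));o,y=cfit(w);print(o,y)
w2=onplane("top",(np.array([[215,413],[178,232],[533,155],[575,335]])/4-.375+[210,150])[[0,1,2,3]],.015);print(cfit(w2))
for z in(.085,.09,.095):print("caps",tocr(onplane("w",[[350,149],[348,223],[349,185]],z,p),o,y))
print("screw top",tocr(onplane("w",[[346,100]],.145,p),o,y))
print("tube",tocr(onplane("w",[[322,180],[345,180]],.062,p),o,y))
E
```

```text
[[ 0.5039  0.115   0.015 ]
 [ 0.6191  0.1407  0.015 ]
 [ 0.6693 -0.0816  0.015 ]
 [ 0.5517 -0.1067  0.015 ]] [0.118  0.2279 0.1203 0.2268]
[0.586  0.0169] 12.421262448057046
(array([0.5847, 0.0171]), np.float64(12.061247502854709))
caps [[ 0.0006  0.0309  0.085 ]
 [ 0.0009 -0.0322  0.085 ]
 [ 0.0007  0.0012  0.085 ]]
caps [[ 0.0001  0.0311  0.09  ]
 [ 0.0004 -0.0309  0.09  ]
 [ 0.0002  0.0019  0.09  ]]
caps [[-0.0004  0.0313  0.095 ]
 [-0.0001 -0.0295  0.095 ]
 [-0.0003  0.0026  0.095 ]]
screw top [[-0.0087  0.0632  0.145 ]]
tube [[-0.0218  0.0023  0.062 ]
 [-0.0008  0.0024  0.062 ]]
```

```bash
python3 - <<'E'
from h import *
print(observe()["eef_pos"],observe()["dq"])
p=camera_params("wrist");a=read_camera("wrist");np.savez("w2.npz",K=p["intrinsics"],T=p["cam_to_world"])
cv2.imwrite("pics/wrist2.png",a);print(p["cam_to_world"],observe()["eef_pos"])
cv2.imwrite("pics/wrist2z.png",cv2.resize(a[20:290,250:450],None,fx=2.2*1.35,fy=2.2,interpolation=cv2.INTER_CUBIC) if 0 else cv2.resize(a[20:290,230:470],None,fx=2.2,fy=2.2,interpolation=cv2.INTER_CUBIC))
E
```

```text
[ 0.57   -0.0237  0.2467] [ 3.7994 -2.4951 -5.4389  0.8835  1.7519  7.1522]
[[ 0.9768  0.2049  0.0618  0.5534]
 [ 0.214  -0.9341 -0.2859  0.0486]
 [-0.0009  0.2925 -0.9563  0.372 ]
 [ 0.      0.      0.      1.    ]] [ 0.5681 -0.0211  0.2466]
```

View pics/wrist2z.png

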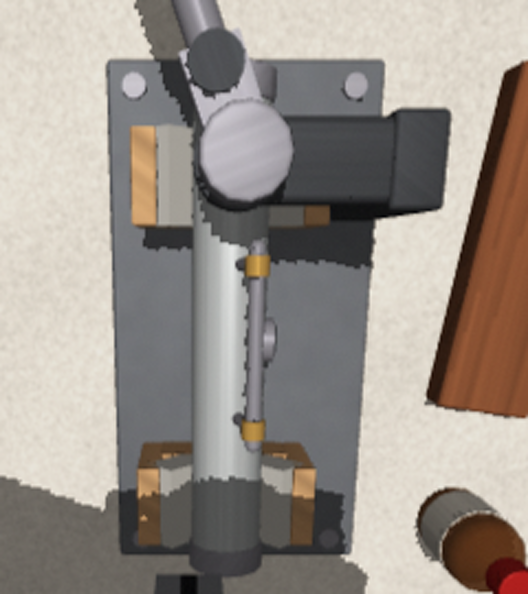

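```bash
python3 - <<'E'
from h import *
f=np.load("w2.npz");p=dict(intrinsics=f["K"],cam_to_world=f["T"])
Z=lambda l:np.array(l,float)/2.2-.27+[230,20]
w=onplane("w",Z([[107,60],[384,60],[350,553],[122,553]]),.015,p)
o,y=cfit(w);print(o,y,np.linalg.norm(np.roll(w,-1,0)-w,axis=1))
t=lambda l,z:print(tocr(onplane("w",Z(l),z,p),o,y))
print("block tops -y");t([[138,467],[315,467],[137,545],[314,545]],.065)
print("block+y");t([[132,126],[132,226]],.065)
print("tube");t([[192,300],[191,450],[262,480],[190,545],[261,545],[226,572]],.062)
print("screw");t([[246,150]],.145);t([[246,150]],.155)
print("caps");t([[257,265],[253,431],[255,345]],.093)
print("ring");t([[269,339]],.075)
E
```

```text
[0.585  0.0174] 12.398739640565871 [0.1184 0.2275 0.1177 0.2276]
block tops -y
[[-0.0461 -0.0528  0.065 ]
 [ 0.0298 -0.0528  0.065 ]
 [-0.0473 -0.0888  0.065 ]
 [ 0.0311 -0.0888  0.065 ]]
block+y
[[-0.0456  0.0809  0.065 ]
 [-0.0464  0.0452  0.065 ]]
tube
[[-0.023   0.0168  0.062 ]
 [-0.0234 -0.0461  0.062 ]
 [ 0.0075 -0.0596  0.062 ]
 [-0.0238 -0.09    0.062 ]
 [ 0.0079 -0.09    0.062 ]
 [-0.0075 -0.1032  0.062 ]]
screw
[[-0.0082  0.0634  0.145 ]]
[[-0.0089  0.0622  0.155 ]]
caps
[[ 0.0003  0.0311  0.093 ]
 [ 0.0004 -0.0302  0.093 ]
 [ 0.0003  0.0026  0.093 ]]
ring
[[0.0073 0.0027 0.075 ]]
```

Request:
carry_out(steps=[0,1.6,3.1,0,0,0,1.6,3.1,0,0,0,0,0,2.5,0,0,0,0,2.5,0,0,0,0,2.5,0,0,0,0,0,0,0,0,0,0,0,0,0,0,0,0])

```text
clock: 2.92
eef_pos: [0.6194, 0.0281, 0.1747]
orientation: [179.9, 0.0, 102.6]
wrist_force: [-0.4, -0.4, -0.2]
width: -0.0003
```

```bash
cat >> h.py <<'E'
O=np.array([.5776,.0137]);Y=12.4
def tcp():
    s=observe();q=tocr([s["eef_pos"]],O,Y)[0]*1000
    print("t",s["clock"],"TCP cradle mm",q,"tip z",q[2]-17,"yaw",s["orientation"],"F",s["wrist_force"],s["width"])
def shot(name,crop=None,f=1):
    p=camera_params("wrist");a=read_camera("wrist");np.savez(f"{name}.npz",K=p["intrinsics"],T=p["cam_to_world"])
    cv2.imwrite(f"pics/{name}.png",a)
    if crop:
        r0,r1,c0,c1=crop;cv2.imwrite(f"pics/{name}z.png",cv2.resize(a[r0:r1,c0:c1],None,fx=f,fy=f,interpolation=cv2.INTER_CUBIC))
E
python3 -c "
from h import *
tcp();shot('w3')"
```

```text
t 2.9167 TCP cradle mm [ 43.9432   5.0516 174.7368] tip z 157.73680380921726 yaw [179.9372   0.0057 102.6189] F [-0.4424 -0.4245 -0.1993] -0.0002582386202934919
```

View pics/w3.png

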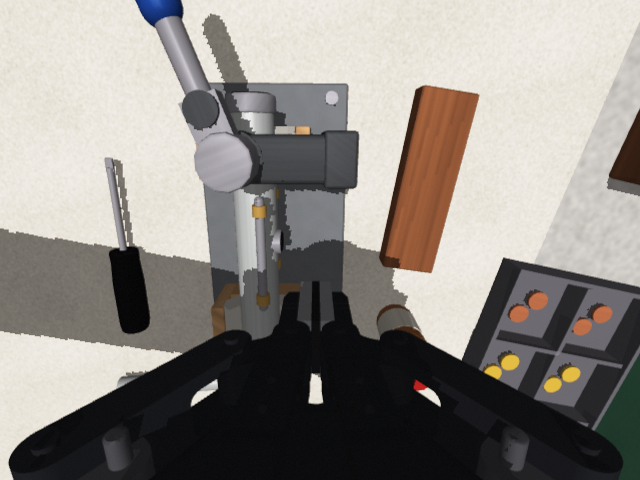

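Request:
carry_out(steps=[0,0,0,2.4,0,0,0,0,2.4,0,0,0,0,2.4,0,0,0,0,0,0,0,0,-0.8,0,0,0,0,-0.8,0,0,0,0,-0.5,0,0,0,0,-0.5,0,0,0,0,-0.5,0,0,0,0,0,0,0,0,0,0,0,0])

```text
clock: 3.88
eef_pos: [0.5888, 0.0209, 0.1019]
orientation: [180.0, 0.0, 102.6]
wrist_force: [-1.3, 0.1, -0.2]
width: 0.0001
```

```bash
python3 -c "
from h import *
tcp();shot('w4')"
```

```text
t 3.8833 TCP cradle mm [ 12.5415   4.6652 101.896 ] tip z 84.89595240701611 yaw [179.9617   0.0088 102.5968] F [-1.279   0.1044 -0.1532] 0.00010276591628834579
```

View pics/w4.png

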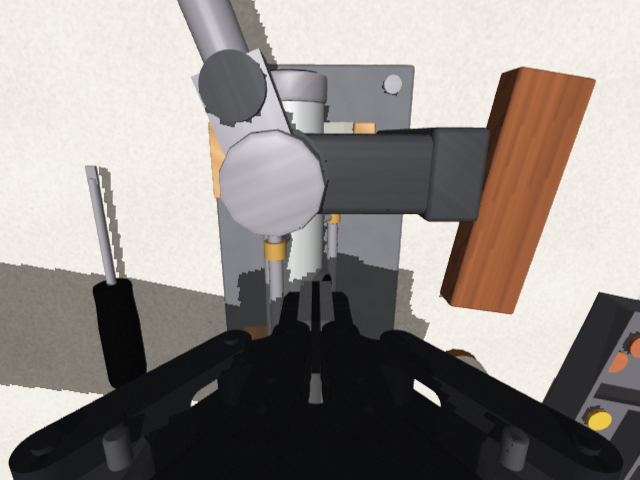

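Request:
carry_out(steps=[0,0,-0.5,0,0,0,0,-0.5,0,0,0,0,-0.4,0,0,0,0,-0.4,0,0,0,0,0,0,0,0,0,0,0,0])

```text
clock: 4.43
eef_pos: [0.5711, 0.0171, 0.1014]
orientation: [-180.0, 0.0, 102.6]
wrist_force: [0.4, 0.3, 0.1]
width: -0.0001
```

```bash
python3 -c "
from h import *
tcp();shot('w5')"
```

```text
t 4.4333 TCP cradle mm [ -5.5846   4.6613 101.355 ] tip z 84.3549800863222 yaw [-179.9942    0.0005  102.5992] F [0.4447 0.286  0.095 ] -9.102035645512942e-05
```

View pics/w5.png

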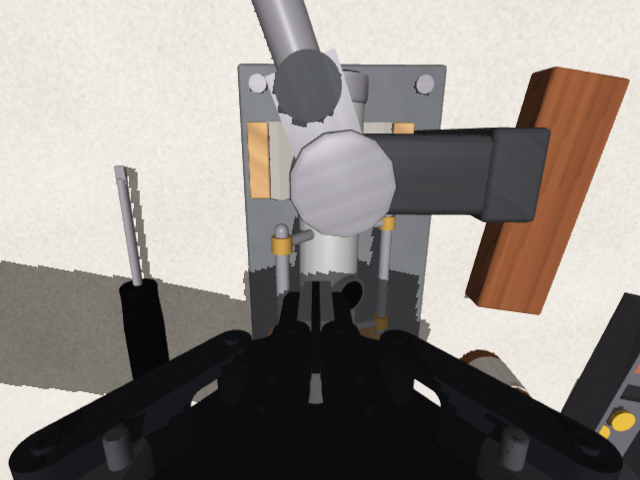

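Request:
carry_out(steps=[0,0,0.5,-1.8,0,0,0,0,-1.8,0,4.4,0,0,0,0,4.4,0,0,0,0,4.4,0,0,0,0,4.4,0,0,0,0,4.4,0,0,0,0,4.4,0,0,0,0])

```text
clock: 5.15
eef_pos: [0.5759, 0.0182, 0.1365]
orientation: [-179.9, -0.0, 102.6]
wrist_force: [0.4, 0.1, -0.6]
width: 0.0435
```

```bash
python3 -c "
from h import *
tcp();shot('w6')"
```

```text
t 5.15 TCP cradle mm [ -0.7017   4.758  136.4736] tip z 119.4736343126234 yaw [-179.923    -0.0129  102.6087] F [ 0.4073  0.1048 -0.5873] 0.04350567877946442
```

View pics/w6.png

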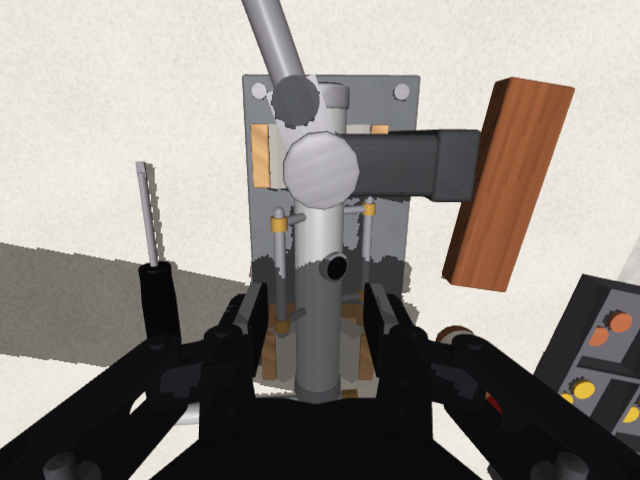

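Request:
carry_out(steps=[4.4,0,0,1.2,0,4.4,0,0,1.2,0,4.4,0,0,0.5,0,4.4,0,0,0.5,0,4.4,0,0,0.5,0,4.4,0,0,0.4,0,4.4,0,0,0,0,4.4,0,0,0,0])

```text
clock: 5.87
eef_pos: [0.5764, 0.0182, 0.0943]
orientation: [180.0, -0.0, 102.6]
wrist_force: [-0.7, 0.1, 0.8]
width: 0.0438
```

```bash
python3 -c "
from h import *
tcp();shot('w7')"
```

```text
t 5.8667 TCP cradle mm [-0.1729  4.6495 94.3217] tip z 77.32171645657235 yaw [179.9941  -0.0014 102.606 ] F [-0.6775  0.1498  0.7545] 0.043818911780568424
```

View pics/w7.png

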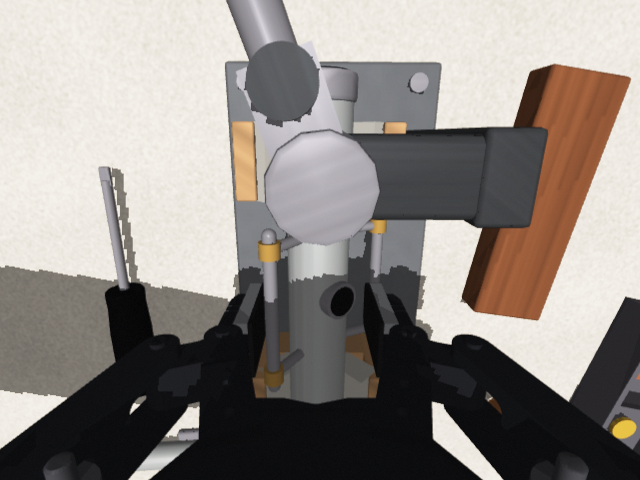

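Request:
carry_out(steps=[4.4,0,0,-1.2,0,4.4,0,0,-1.2,0,4.4,0,0.7,0,0,4.4,0,0,0,0,4.4,0,0,0.8,0,4.4,0,0,0.5,0,4.4,0,0,0.4,0,4.4,0,0,0.3,0,4.4,0,0,0,0,4.4,0,0,0,0])

```text
clock: 6.75
eef_pos: [0.5825, 0.0197, 0.097]
orientation: [-179.9, -0.0, 102.6]
wrist_force: [0.5, 0.3, 0.4]
width: 0.0438
```

```bash
python3 -c "
from h import *
tcp();shot('w8')"
```

```text
t 6.75 TCP cradle mm [ 6.0318  4.8314 97.0415] tip z 80.04153821855884 yaw [-179.9187   -0.0207  102.601 ] F [0.5146 0.3241 0.3683] 0.043800765843624447
```

View pics/w8.png

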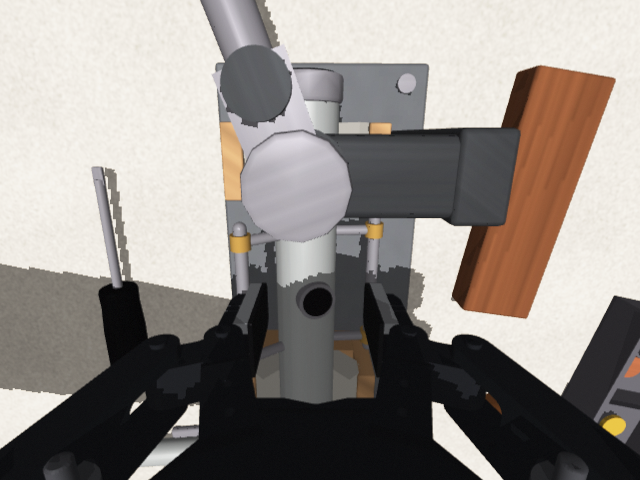

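Request:
carry_out(steps=[4.8,0,0,-1,0,4.8,0,-0.6,0,0,4.8,0,0,0,0,4.8,0,0,0.5,0,4.8,0,0,0.5,0,4.8,0,0,0.2,0,4.8,0,0,0.2,0,4.8,0,0,0,0,4.8,0,0,0,0])

```text
clock: 7.55
eef_pos: [0.5773, 0.0185, 0.0939]
orientation: [-180.0, -0.0, 102.6]
wrist_force: [-0.5, 0.9, 0.1]
width: 0.048
```

```bash
python3 -c "
from h import *
tcp();shot('w9')"
```

```text
t 7.55 TCP cradle mm [ 0.721   4.7304 93.9411] tip z 76.9411076043317 yaw [-179.979    -0.0082  102.6071] F [-0.5029  0.8979  0.1062] 0.047971855353317425
```

View pics/w9.png

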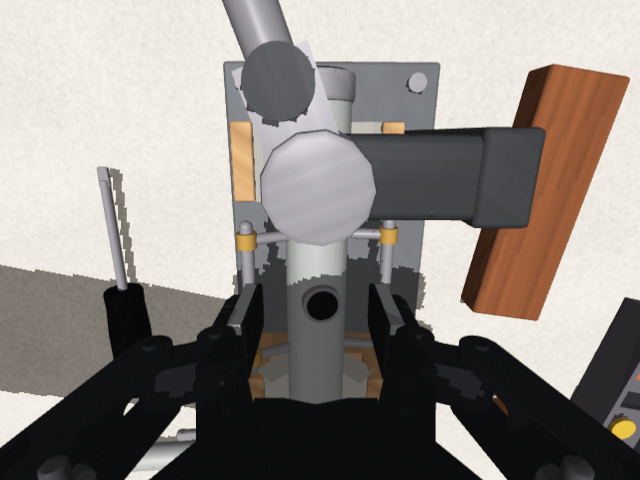

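Request:
carry_out(steps=[4.8,0,0,0.15,0,4.8,0,0,0.15,0,4.8,0,0,0.1,0,4.8,0,0,0,0,4.8,0,0,0,0])

```text
clock: 8.02
eef_pos: [0.5773, 0.0184, 0.0902]
orientation: [-180.0, -0.0, 102.6]
wrist_force: [0.1, 0.4, 0.6]
width: 0.048
```

```bash
python3 -c "
from h import *
tcp();shot('w10',(200,330,220,420),4)"
```

```text
t 8.0167 TCP cradle mm [ 0.7296  4.6877 90.2137] tip z 73.21371075423644 yaw [-179.9956   -0.0028  102.6052] F [0.1298 0.3957 0.5922] 0.04803104547273631
```

View pics/w10z.png

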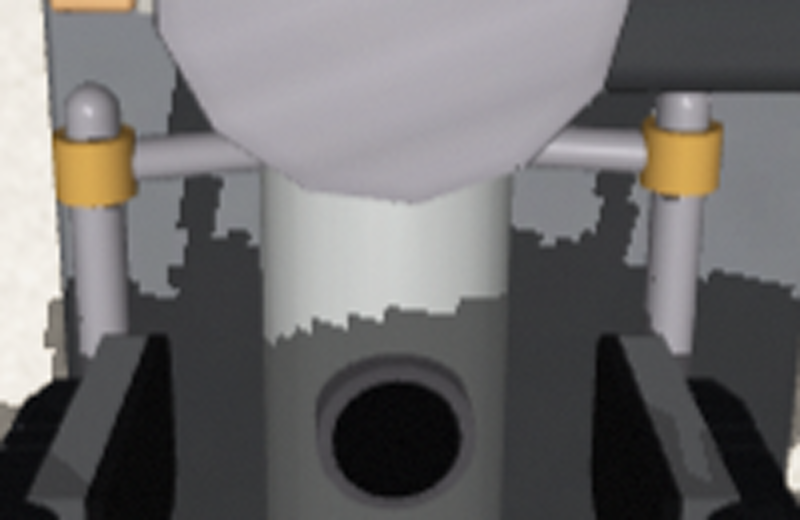

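Request:
carry_out(steps=[4.8,0,0,0.1,0,4.8,0,0,0.1,0,4.8,0,0,0,0])

```text
clock: 8.32
eef_pos: [0.5773, 0.0184, 0.0881]
orientation: [-180.0, -0.0, 102.6]
wrist_force: [-0.1, 0.3, 0.3]
width: 0.0479
```

```bash
python3 -c "
from h import *
tcp();shot('w11',(200,330,220,420),4)"
```

```text
t 8.3167 TCP cradle mm [ 0.725   4.6964 88.1281] tip z 71.12810772668148 yaw [-179.9966   -0.0001  102.6066] F [-0.087   0.3473  0.3229] 0.04794009535672265
```

View pics/w11z.png

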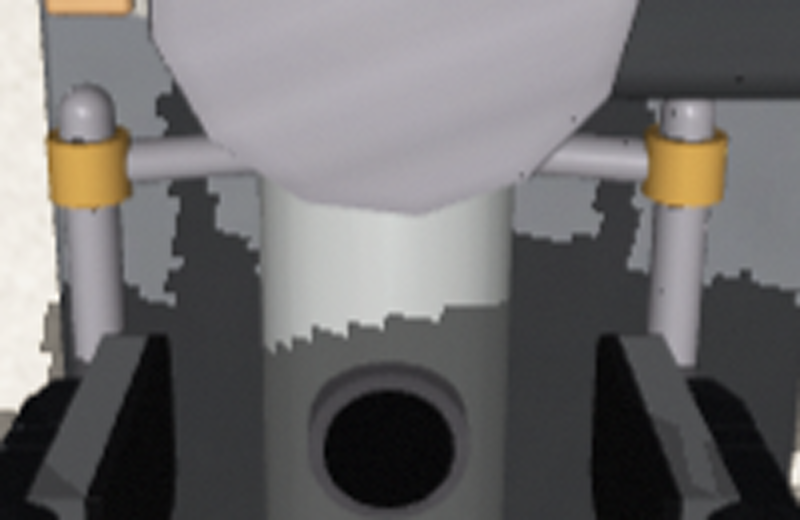

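Request:
carry_out(steps=[4.8,0,0,0.08,0,4.8,0,0,0.05,0,4.8,0,0,0,0,4.8,0,0,0,0])

```text
clock: 8.7
eef_pos: [0.5773, 0.0184, 0.087]
orientation: [-180.0, 0.0, 102.6]
wrist_force: [0.4, 0.3, 0.5]
width: 0.0482
```

```bash
python3 -c "
from h import *
tcp();shot('w12',(200,330,220,420),4)"
```

```text
t 8.7 TCP cradle mm [ 0.7281  4.6824 86.9926] tip z 69.9926053278974 yaw [-179.9989    0.0019  102.606 ] F [0.4134 0.3489 0.4831] 0.048238467028303755
```

View pics/w12z.png

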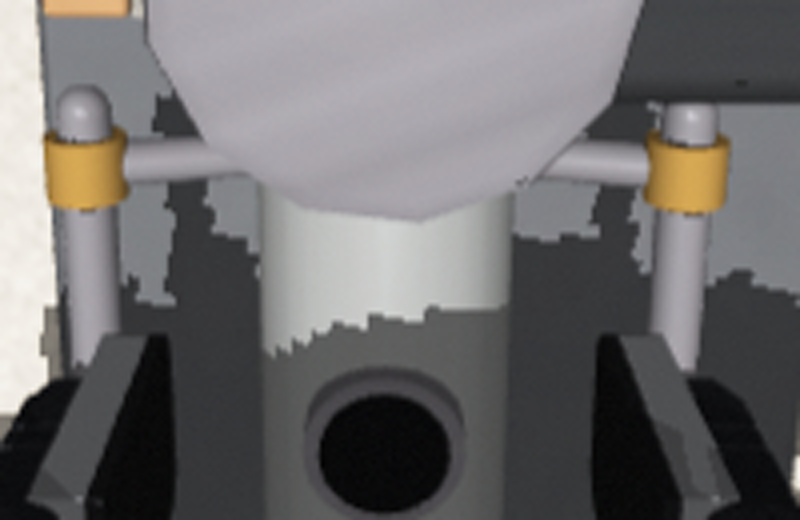

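Request:
carry_out(steps=[4.8,0,0,-1.5,0,4.8,0,0,-3,0,0,0,0,-3.5,0,0,0,-3.4,0,0,0,0,-3.4,0,0,0,3.6,0,0,0,0,3.6,0,0,0,0,3.6,0,0,0,0,3.6,0,0,0,0,0,0,0,0,0,0,0,0,0])

```text
clock: 9.67
eef_pos: [0.479, 0.1457, 0.167]
orientation: [-180.0, 0.0, 102.8]
wrist_force: [0.0, -0.2, 0.6]
width: 0.0001
```

```bash
python3 -c "
from h import *
tcp();shot('w13');cv2.imwrite('pics/scene13.png',cv2.resize(read_camera('scene')[150:330,270:450],(600,600),interpolation=2))"
```

```text
t 9.6667 TCP cradle mm [-67.9818 150.0866 167.0053] tip z 150.0052746555932 yaw [-180.        0.0083  102.8148] F [ 0.0147 -0.2387  0.5648] 0.00011638076189700219
```

View pics/w13.png

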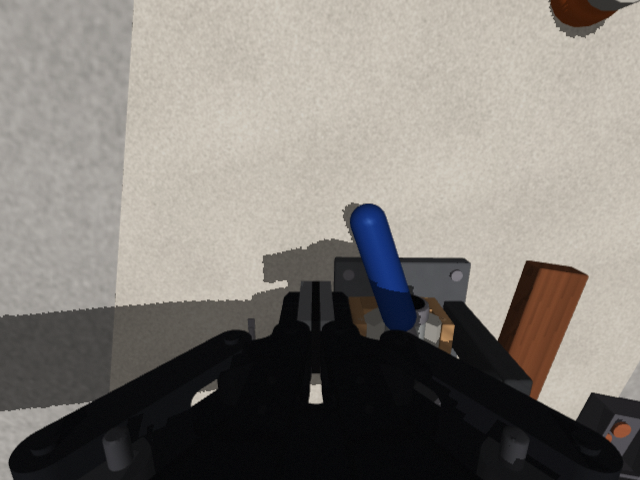

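View pics/scene13.png

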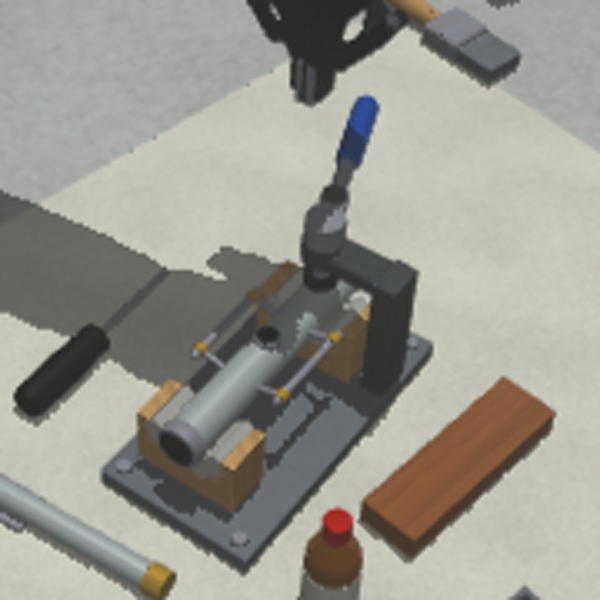

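```bash
cat >> h.py <<'E'
def handle(name):
    f=np.load(name+".npz");p=dict(intrinsics=f["K"],cam_to_world=f["T"]);a=cv2.imread(f"pics/{name}.png").astype(int)
    m=((a[...,0]>a[...,2]+40)&(a[...,0]>a[...,1]+20)).astype(np.uint8)
    k,l,st,ce=cv2.connectedComponentsWithStats(m);i=1+np.argmax(st[1:,4])
    c=max(cv2.findContours((l==i).astype(np.uint8),0,2)[0],key=len)
    w=onplane("w",c[:,0].astype(float),.131,p);q=(tocr(w,O,Y)*1000)[:,:2].astype(np.float32)
    r=cv2.minAreaRect(q);print(st[i],"rect",r)
    vx,vy,x0,y0=cv2.fitLine(q,2,0,.01,.01).ravel();print("line dir",np.degrees(np.arctan2(vy,vx)),(x0,y0),"rmax from A",np.hypot(q[:,0],q[:,1]-68).max())
E
python3 -c "
from h import *
handle('w13')"
```

```text
[ 350  204   65  126 3974] rect ((-33.49253845214844, 156.60630798339844), (17.472484588623047, 73.32577514648438), 20.942262649536133)
line dir -68.74022 (np.float32(-32.942795), np.float32(155.29665)) rmax from A 131.38777
```

Request:
carry_out(steps=[0,0,0,1.6,0,0,0,0,1.6,0,0,0,0,0,0,0,0.25,0.74,0,0,0,0.25,0.74,0,0,0,0.25,0.74,0,0,0,0.25,0.74,0,0,0,0.25,0.74,0,0,0,0.25,0.74,0,0,0,0,0,0,0,0,0,0,0,0])

```text
clock: 10.68
eef_pos: [0.5201, 0.1689, 0.135]
orientation: [180.0, -0.0, 102.6]
wrist_force: [-0.7, 1.0, 0.0]
width: 0.0001
```

```bash
python3 -c "
from h import *
tcp();shot('w14');handle('w14')"
```

```text
t 10.6833 TCP cradle mm [-22.7959 163.9643 134.9503] tip z 117.95034389936285 yaw [179.9902  -0.0108 102.6298] F [-0.699   0.9673  0.0212] 7.522110214603905e-05
[ 354  234   45  105 3218] rect ((1.1188268661499023, 175.72650146484375), (47.548072814941406, 17.807872772216797), 89.98233032226562)
line dir -88.518875 (np.float32(1.8117143), np.float32(171.10146)) rmax from A 131.50581
```

View pics/w14.png

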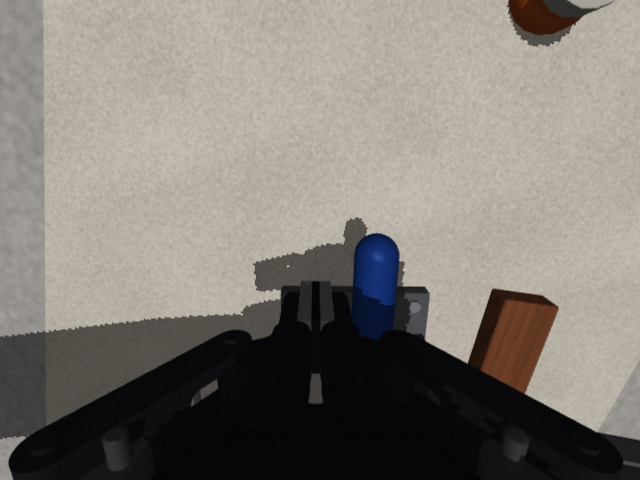

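Request:
carry_out(steps=[0,0.2,0.5,0,0,0,0.2,0.5,0,0,0,0.2,0.5,0,0,0,0.1,0.5,0,0,0,0.1,0.5,0,0,0,0,0,0,0,0,0,0,0,0])

```text
clock: 11.32
eef_pos: [0.5427, 0.182, 0.1349]
orientation: [180.0, -0.0, 102.6]
wrist_force: [-0.1, 0.3, 0.1]
width: -0.0001
```

```bash
python3 -c "
from h import *
tcp();shot('w15');handle('w15')"
```

```text
t 11.3167 TCP cradle mm [  2.079  171.8285 134.9158] tip z 117.91584820186714 yaw [179.9807  -0.0087 102.6134] F [-0.1175  0.3062  0.0945] -0.00010685670118209394
[ 362  261   45   78 1914] rect ((28.306045532226562, 178.10768127441406), (35.83701705932617, 17.911394119262695), 77.39291381835938)
line dir 82.215614 (np.float32(27.863708), np.float32(175.41716)) rmax from A 131.56613
```

Request:
carry_out(steps=[0,0,0.4,0,0,0,-0.1,0.4,0,0,0,0,0,0,0])

```text
clock: 11.62
eef_pos: [0.5504, 0.1825, 0.1348]
orientation: [-180.0, -0.0, 102.6]
wrist_force: [-2.2, 0.5, 0.5]
width: -0.0002
```

```bash
python3 -c "
from h import *
tcp();shot('w16');handle('w16')"
```

```text
t 11.6167 TCP cradle mm [  9.6742 170.6567 134.8324] tip z 117.8323563418933 yaw [-179.9605   -0.0161  102.5981] F [-2.2478  0.4527  0.5448] -0.00017234563027993956
[ 361  264   46   74 1869] rect ((37.632511138916016, 176.41085815429688), (18.417848587036133, 34.180240631103516), 1.2634925842285156)
line dir 80.08816 (np.float32(35.452732), np.float32(173.20312)) rmax from A 131.60918
```

Request:
carry_out(steps=[0,-0.1,0.35,0,0,0,-0.1,0.35,0,0,0,-0.1,0.3,0,0])

```text
clock: 11.92
eef_pos: [0.5592, 0.1821, 0.1346]
orientation: [-179.8, -0.1, 102.6]
wrist_force: [-8.2, 2.8, 1.6]
width: 0.0002
```

```bash
python3 -c "
from h import *
tcp();shot('w17');handle('w17')"
```

```text
t 11.9167 TCP cradle mm [ 18.1528 168.395  134.5996] tip z 117.59957540595266 yaw [-179.8122   -0.0968  102.6382] F [-8.1761  2.7645  1.6101] 0.00021654361691804524
[ 360  267   51   72 1840] rect ((45.433570861816406, 173.48870849609375), (33.537349700927734, 18.11860466003418), 69.7498779296875)
line dir 74.02726 (np.float32(44.50474), np.float32(171.25958)) rmax from A 131.55916
```

View pics/w17.png

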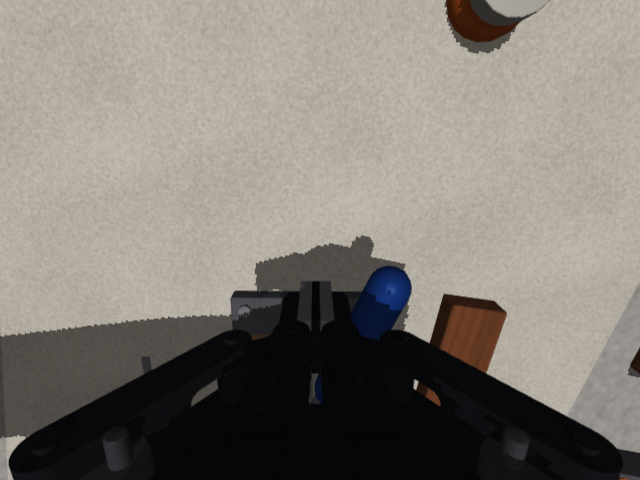

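Request:
carry_out(steps=[0,-0.1,0.3,0,0,0,-0.1,0.3,0,0,0,0,0,0,0])

```text
clock: 12.22
eef_pos: [0.5659, 0.1813, 0.1346]
orientation: [-179.8, -0.1, 102.6]
wrist_force: [-7.1, 1.2, 2.3]
width: -0.0
```

```bash
python3 -c "
from h import *
tcp();shot('w18');handle('w18')"
```

```text
t 12.2167 TCP cradle mm [ 24.5231 166.2143 134.5712] tip z 117.5712133119606 yaw [-179.8374   -0.0718  102.6279] F [-7.0573  1.233   2.2793] -3.07459405353902e-05
[ 360  271   54   68 1836] rect ((52.764488220214844, 170.2393035888672), (32.54251480102539, 18.501678466796875), 62.14787292480469)
line dir 69.968185 (np.float32(51.65676), np.float32(167.342)) rmax from A 131.33865
```

Request:
carry_out(steps=[0,0.2,-0.8,0,0,0,0,-1.5,0,0,0,0,-1.5,0,0,0,0,0,-3,0,0,0,0,-3,0,0,-3.5,0,-2,0,0,-4,0,-2,0,0,-4,0,0,0,0,-4,0,0,0,0,-3,0,0,0,0,0,0,0,0,0,0,0,0,0])

```text
clock: 13.27
eef_pos: [0.5695, -0.0048, 0.2337]
orientation: [180.0, 0.0, 102.4]
wrist_force: [-0.3, -0.0, -0.4]
width: -0.0001
```

```bash
python3 -c "
from h import *
tcp();shot('w19')
cv2.imwrite('pics/top19.png',read_camera('top'))
s=read_camera('scene');cv2.imwrite('pics/scene19f.png',s);cv2.imwrite('pics/scene19.png',cv2.resize(s[150:330,270:450],(600,600),interpolation=2));handle('w19')"
```

```text
t 13.2667 TCP cradle mm [-11.8616 -16.3412 233.7338] tip z 216.73383784883242 yaw [179.9517   0.0194 102.4175] F [-0.2984 -0.0147 -0.3573] -0.00012957696411481588
[370   0  34  20 419] rect ((28.68918228149414, 126.76498413085938), (19.025285720825195, 9.661733627319336), 0.02267347276210785)
line dir 2.2124171 (np.float32(30.19818), np.float32(126.346565)) rmax from A 74.18992
```

View pics/w19.png

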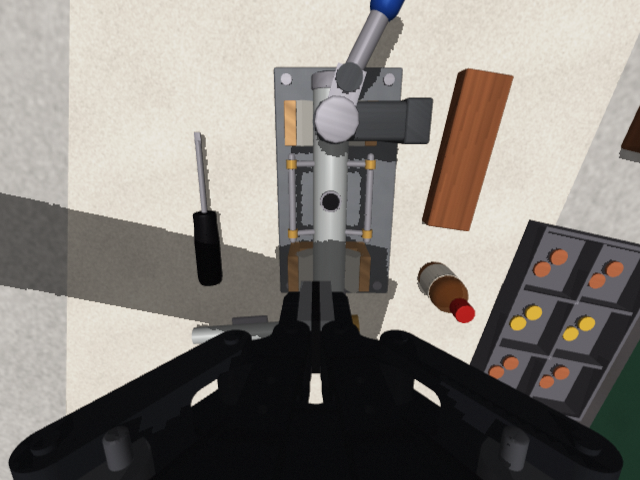

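View pics/scene19.png

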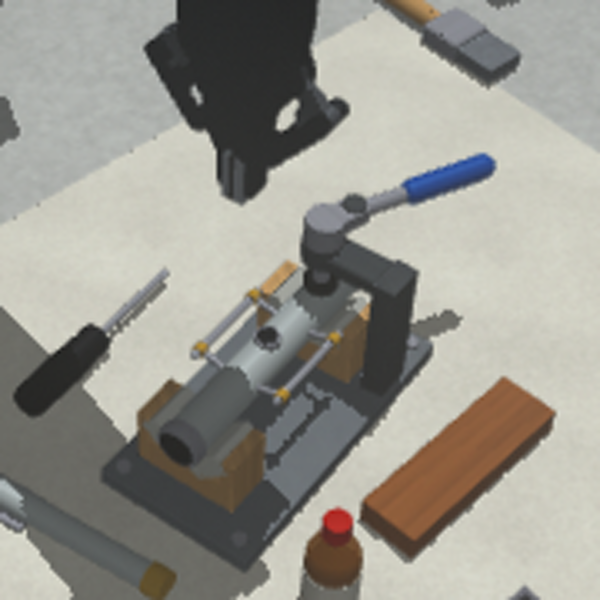

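```bash
python3 - <<'E'
from h import *
shot('w20',(0,260,260,420),3)
tcp()
f=np.load("w20.npz");p=dict(intrinsics=f["K"],cam_to_world=f["T"]);a=cv2.imread("pics/w20.png")
cv2.imwrite("pics/w20y.png",cv2.resize(a[0:140,300:440],None,fx=4.2,fy=4.2,interpolation=2))
E
```

```text
t 13.4667 TCP cradle mm [-11.7266 -13.6007 233.7433] tip z 216.74334294036657 yaw [179.9826  -0.0033 102.6881] F [0.5591 0.1628 0.1203] -0.000474574323120159
```

View pics/w20z.png

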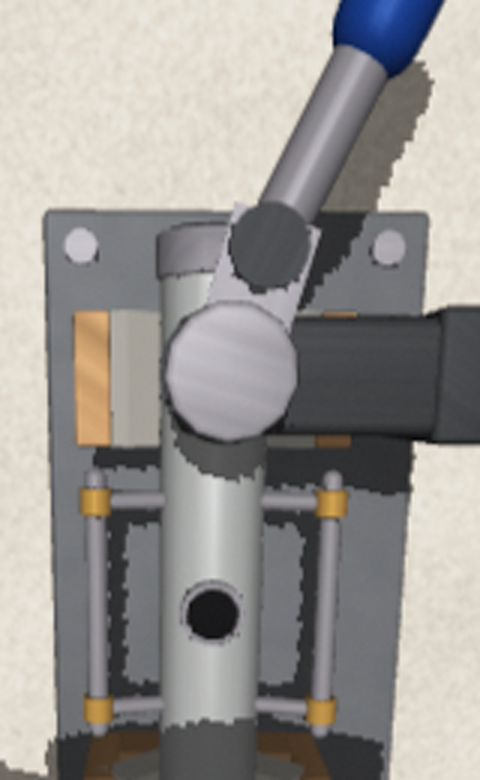

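View pics/w20y.png

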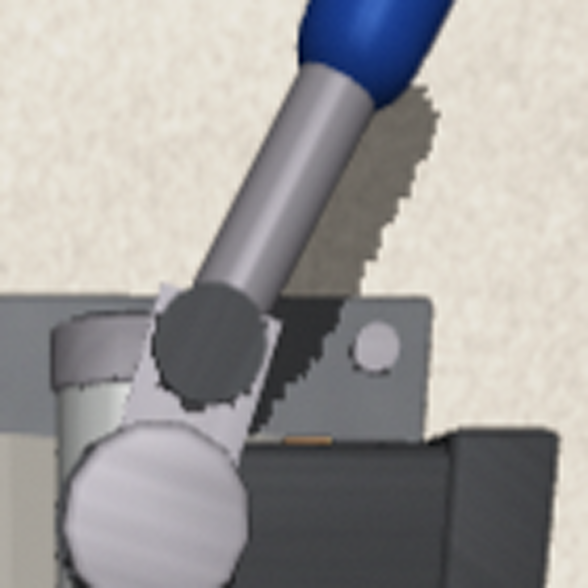

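```bash
python3 - <<'E'
from h import *
f=np.load("w20.npz");p=dict(intrinsics=f["K"],cam_to_world=f["T"])
def d(a,b,z):
    q=tocr(onplane("w",np.array([a,b],float)/4.2-.38+[300,0],z,p),O,Y)*1000;v=q[1]-q[0];return np.degrees(np.arctan2(v[1],v[0])),q[:,:2].ravel()
print(d((120,420),(163,283),.135),d((240,465),(281,322),.135))
print(d((200,285),(305,65),.131),d((265,308),(375,105),.131))
Z=lambda l:np.array(l,float)/3-.33+[260,0]
print("hole",tocr(onplane("w",Z([[212,612]]),.0805,p),O,Y)*1000)
print("tube edges",tocr(onplane("w",Z([[162,612],[260,612]]),.062,p),O,Y)*1000)
print("rods",tocr(onplane("w",Z([[96,500],[331,502],[98,710],[321,711]]),.071,p),O,Y)*1000)
for n,g in(("0","19"),):
    a=cv2.imread("pics/top0.png");b=cv2.imread("pics/top19.png");cv2.imwrite("pics/tcmp.png",np.vstack([a[120:290,120:500],b[120:290,120:500]]))
E
```

```text
(np.float64(72.20557820190935), array([-5.1251, 79.8504,  0.7387, 98.1201])) (np.float64(75.15788473674844), array([12.7165, 73.7298, 17.8487, 93.0967]))
(np.float64(63.77701723957843), array([  6.372 ,  98.561 ,  20.1708, 126.5755])) (np.float64(61.29103464725715), array([ 15.9679,  95.5496,  30.2903, 121.7003]))
hole [[-0.2065  3.83   80.5   ]]
tube edges [[-14.1955   0.0422  62.    ]
 [ 14.8671   0.1757  62.    ]]
rods [[-32.6413  33.4571  71.    ]
 [ 32.8545  33.2061  71.    ]
 [-33.0056 -27.6874  71.    ]
 [ 33.0045 -27.6901  71.    ]]
```

View pics/tcmp.png

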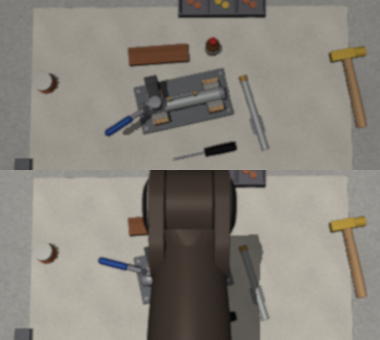

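```bash
python3 -c "
from h import *
tcp();print(finish_job())"
```

```text
t 13.4667 TCP cradle mm [-11.7266 -13.6007 233.7433] tip z 216.74334294036657 yaw [179.9826  -0.0033 102.6881] F [0.5591 0.1628 0.1203] -0.000474574323120159
the job is handed in; nothing more can be done
None
```

I rolled the flute section until its tone hole faced up, then tightened the clamp until the handle's breakaway joint gave, and handed the job in at 13.5 s. The hand-in reports no verdict.

**Rolling:** I pushed the near rod over the top with closed fingertips. I then straddled the tube with the fingers open and pressed the rods level. My first press missed because the finger came down outside the rod, so I shifted and repeated it. I expected a rise in force when the second rod was reached but felt none, so I stopped on the camera view.

**Clamp:** I swung the blue handle clockwise with the closed fingers. Resistance rose to about 8 N, which is where the joint should give. I pushed roughly 6 mm further and backed off.

**Last checks in the wrist camera, after backing off:**

| Check | Measured | Required |
|---|---|---|
| Hole off vertical | about 2° | within 7° |
| Rods | level and symmetric, at ±33 mm | level |
| Tube along the groove | about 3 mm from the middle | within 15 mm |
| Clamp screw | about 0.98 rad | above 0.95 |
| Handle bend | about 0.19–0.22 rad | 0.08 to 0.45 |

- **Screw reading:** it carries about ±0.03 rad of error, so the picture alone doesn't put it above 0.95. The joint giving is the better sign that the screw reached its stop.
- **Bystanders and cradle:** nothing appeared moved in the before and after views. In the last top view the arm hid part of the cradle, block, oil bottle and screwdriver, so I judged those from the wrist and scene cameras.
- **Cradle position:** the tube axis lies about 8 mm off the base plate's centre line, so I placed the cradle by its V-blocks and screw rather than the plate corners.

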